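# Weigh the test cube on the two-pan balance

### The job

The dark concrete test cube on the balance weighs about 300 g. From the four steel weights on the worktop (50, 100, 200 and 500 g, the bigger the heavier) take the two that make up 300 g and stand them upright on the empty pan, so that the beam comes level. Leave the cube on its own pan.

Things in the scene. Friction and masses are not known exactly. Their poses are not given: they have to be found in the camera images.
- weight_200_center (a point): Steel 200 g weight, second largest of four upright round weights that differ only in size (places vary): barrel 30 mm diameter, 40 mm high, narrower knob on top (22 mm diameter), 52 mm high in all. Point: its centre, 26 mm above its underside; z up along its axis. Not needed: 500 g (40 mm diameter, 68 high) and 50 g (18 mm diameter, 35 high).
- weight_100_center (a point): Steel 100 g weight, the third largest: barrel 24 mm diameter and 32 mm high, with a narrower knob on top (18 mm diameter), 42 mm high in all. The point is its centre, 21 mm above its underside; z points up along its axis.
- weight_pan_floor (a point): Centre of the top face of the empty, right-hand pan: flat, round, 110 mm diameter, rim 2 mm high. 105 mm above the worktop at the start, 91 mm when level, 77 mm at lowest. Pans stay horizontal; where a weight stands on one makes no difference. z up, y along the beam to the cube's pan 200 mm away, x square to it, away from the robot. Grey base 100 x 270 mm.
- beam (a joint): Tilt of the balance's aluminium beam in rad: 0 level, negative with the cube's side down. Starts at its stop, -0.14; other stop +0.14. A light centring spring lets it rest level within 0.03 when the loads agree within a few per cent; 50 g too little or too much leaves it about 0.1 off, 100 g at the stop.
- test_cube_center (a point): Dark concrete cube, 50 mm, about 300 g (290 to 310 g), standing on the balance's other (left-hand) pan; the point is its centre, 25 mm above the pan's floor. It stays there.
Mind the look-alikes: they are no part of the job. What is shaped like the part that bears weight_100_center but green is not meant.

How it is judged:
By the outcome, as a careful person would: the job done as asked, in the order asked, and still so for the second after the job is handed in, with the robot touching nothing.
It also fails if it takes over 59 s, if anything falls off the work surface, if the arm or the gripper's body presses on something with over 40 N, if the wrist force passes 120 N, or if a joint passes its speed limit or range.

### The arm

A 6-joint arm with a two-finger parallel gripper is mounted at the origin on a cart in front of the work surface, level with it; the furniture and walls round the work are solid. World frame = base frame: x ahead of the robot, y to its left, z up, the work surface at z = 0. Lengths are in mm, angles in rad, forces in N, time in s.
With the tool pointing down it reaches from about 275 to 750 mm from the base axis. Payload 10.2 kg.
Tool frame: the origin (TCP) lies midway between the tips of the shut fingers; the grasp point (between the pads) lies 19 mm behind it (ctrl.grasp_offset is the distance from the TCP to the grasp point, in mm); z points along the fingers, y is the line along which they close (so a half turn about z gives the same grasp; the last joint's range is limited). The gripper opens to 85 mm and grips with 20 to 120 N. Pads are 22 mm wide; open, the fingers measure 114 mm over their backs; the gripper's body (76 mm by 85 mm) begins 54 mm behind the grasp point. The pads swing forward as they close: fully open they stand 13 mm farther back than shut.
Start: joints at [-1.546, 0.313, 1.498, -0, 1.331, -0.223], TCP at [128.754, -508.973, 231.294] pointing down, gripper open.
Joint ranges: [-2.94, 2.94], [-0.97, 2.17], [0.19, 2.56], [-1.23, 4.37], [0.02, 3.11], [-2.88, 2.88]. Speed limits (rad/s): [2.39, 2.39, 3.01, 3.14, 3.14, 3.14].

### API

Orientations are given as a unit quaternion [w, x, y, z].
In Python, from rig import ctrl, viewer, models gives the robot as it stands. The module is installed in compiled form; this text tells all that it offers.
- The arm moves only by the shell command python3 -m pendant 'ROWS' [OPENING] [FORCE]. ROWS is text: rows parted by semicolons, each of 4 numbers parted by spaces: the shift along the tool's x, y, z in m, then the turn about the tool's z in rad. In form: x y z yaw; .... A call has 1 to 10 rows; each row shifts and turns the commanded pose from where the row before left it, along the tool's axes as they then stand; what a row does not reach is not made up. A row lasts 1/8 s, in which the tool goes at most 62.5 mm and 10.7 degrees, less where a joint would pass 70% of its speed; a pose out of reach is approached as far as the arm can. A call is refused whole if a number of a shift passes 0.0625 or a number of a turn 0.188, either way. A call with a gripper value outside its range is refused whole. OPENING is the opening, from 0 (shut) to 1 (fully open), set as the call begins (- or left out, the last holds). The fingers move at their own pace and stop on an object; FORCE is the grip in N (left out, the last holds). Time passes only in rows, so rows that do not move let the fingers close. It gives the time, the measured TCP pose, the force, the opening and the grip force at its end, in the units of the state.
- ctrl.sense(): the state, without advancing time (a new reading comes with each control period).
- viewer.capture(name): name is "scene" or "top"; returns a dict with "color" (384x512x3 uint8, red, green, blue), "vertical_fov" (degrees; the focal length in pixels is half the picture's height over the tangent of half this angle, whatever the lens; pixels are square), "cx", "cy" (the principal point, pixels), "pose" (4x4, takes a point from camera to world coordinates). Camera axes: x right, y down, z forward; pixel columns grow to the right and rows downward; lengths in mm; the calibration is good to about 2 mm. A picture is of the moment at which its call begins. There is no depth.
- ctrl.finish_job(): hands the job in; it is judged then, once.
Trained networks look in the newest picture that a camera, given by its name, has taken for a name from the list of things; names that differ only in an ending like _2 or _b are one class to them, and where a whole thing is asked for, a point or a joint stands for the part that bears it (a point fixed in the world has none). Each returns a list of dicts, best first, with "p" (0 to 1); they miss things now and then, are a little off and sometimes report something else, mostly with a low value. They report only what shows in the picture. A call takes as long as a camera call. They do not tell look-alikes from the thing itself.
- models.boxes_of(camera, query): "at" ([x, y, z] in mm, in world coordinates, good to about 4 mm: the middle of the surface that is visible of it).
The state is a dict: "time_s": time; "joints": joint angles; "dq": joint speeds; "tau": joint torques, N m; "eef_pos": TCP position; "ee_rot": TCP orientation; "force": force on the tool from outside, world axes, zero at the start; "wrist_torque": the same for the moment, N m; "grip_width": opening from 0.0 (shut) to 1.0 (fully open); "grip_force": force on a finger pad.
Only numpy, scipy, OpenCV 4.12 (cv2) and the standard library are available. Lean on these libraries where they do the work, as an engineer would, in place of code of your own. Each camera call takes 0.05 s, during which the arm holds its last target. There are 200 camera calls.

## Working session

There is one attempt and no reset: what is moved stays moved. The work goes in short steps, Python scripts to look and compute and a shell command to move; the robot and the scene stay as the last step left them, time stands still between calls to the robot, and variables do not carry over. Pictures are saved under pics/ and viewed, at most 10 in all, crops included, and the job is handed in when it is done.

```bash
mkdir -p pics
cat > h.py <<'E'
import numpy as np, cv2
from rig import ctrl, viewer, models
def cap(n,f=None):
    c=viewer.capture(n)
    if f: cv2.imwrite('pics/'+f,c['color'][:,:,::-1])
    return c
def K(c):
    f=c['color'].shape[0]/2/np.tan(np.radians(c['vertical_fov'])/2); return f
def ray(c,u,v,z):
    T=np.array(c['pose']); d=T[:3,:3]@np.array([(u-c['cx'])/K(c),(v-c['cy'])/K(c),1]); o=T[:3,3]
    return o+d*(z-o[2])/d[2]
def proj(c,p):
    T=np.array(c['pose']); q=T[:3,:3].T@(np.array(p)-T[:3,3]); return c['cx']+K(c)*q[0]/q[2],c['cy']+K(c)*q[1]/q[2]
E
python3 - <<'E'
from h import *
a=cap('scene'); b=cap('top')
cv2.imwrite('pics/a.png',a['color'][:,:,::-1]);cv2.imwrite('pics/b.png',b['color'][:,:,::-1])
for n,c in (('scene',a),('top',b)):
  print(n,np.round(c['pose'],2).tolist())
  for q in ('weight_200_center','weight_100_center','weight_pan_floor','beam','test_cube_center'):
    for d in models.boxes_of(n,q): print(q,round(d['p'],2),np.round(d['at']),np.round(proj(c,d['at'])))
s=ctrl.sense(); print(s['eef_pos'],s['ee_rot'],s['time_s'],ctrl.grasp_offset,s['grip_width'])
E
```

```text
scene [[0.46, -0.52, 0.72, -135.62], [-0.89, -0.26, 0.38, -464.19], [-0.01, -0.82, -0.58, 589.11], [0.0, 0.0, 0.0, 1.0]]
weight_200_center 0.71 [ 411. -333.   35.] [331. 269.]
weight_100_center 0.73 [ 615. -239.   25.] [320. 200.]
weight_100_center 0.72 [ 355. -200.   31.] [251. 267.]
weight_100_center 0.66 [ 548. -232.   30.] [306. 213.]
weight_100_center 0.59 [ 420. -237.   27.] [284. 253.]
weight_100_center 0.47 [ 493. -248.   22.] [303. 234.]
weight_pan_floor 0.73 [ 564. -135.  106.] [268. 168.]
beam 0.81 [ 582. -108.  107.] [261. 161.]
test_cube_center 0.59 [608.  50. 112.] [206. 139.]
top [[-0.06, -0.98, 0.2, 287.05], [-1.0, 0.05, -0.01, -109.63], [0.0, -0.2, -0.98, 1093.19], [0.0, 0.0, 0.0, 1.0]]
weight_200_center 0.47 [ 419. -330.   40.] [334. 221.]
weight_100_center 0.65 [ 366. -194.   39.] [281. 246.]
weight_100_center 0.46 [ 429. -238.   29.] [296. 220.]
weight_100_center 0.39 [ 553. -237.   30.] [292. 171.]
weight_pan_floor 0.92 [ 569. -132.  105.] [250. 159.]
beam 0.74 [ 590. -104.  105.] [238. 151.]
test_cube_center 0.92 [622.  57. 130.] [168. 139.]
test_cube_center 0.63 [ 428. -235.   30.] [295. 220.]
[ 128.74853038 -508.96652132  231.2928165 ] [-1.98222751e-06  9.92333319e-01  1.23590386e-01 -2.57930231e-05] 0.6 18.700000000000003 0.9986427004183662
```

View pics/a.png

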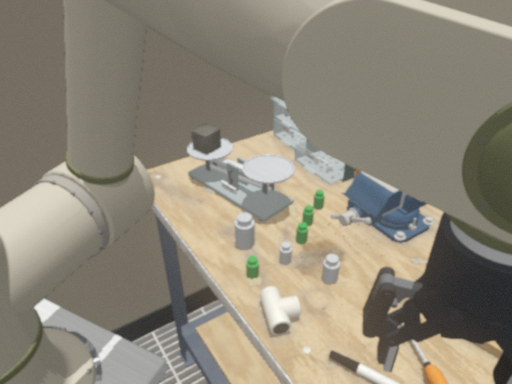

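View pics/b.png

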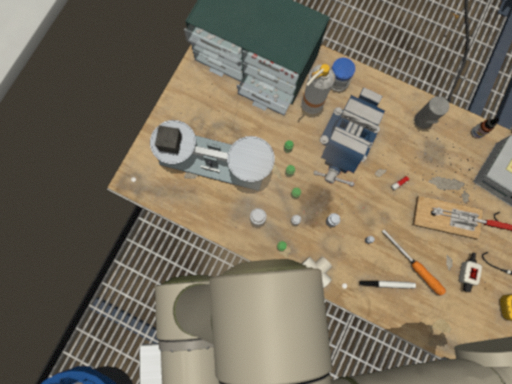

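Scene view: candidates are grey weights at (244,230), (285,253) and (331,268), with green look-alikes at (252,267), (302,233), (308,215) and (319,199). The top view adds a small grey one at (370,239). By size, the order should be 500 at (244,230), 200 at (331,268), 100 at (285,253) and 50 at top (370,239). I'll check that in a close crop.

Run:
```python
from h import *
a=cap('scene'); b=cap('top')
A=cv2.resize(a['color'][190:310,220:360],None,fx=5,fy=5,interpolation=2)[:300*2,:,::-1]
B=cv2.resize(b['color'][190:260,235:395],None,fx=5,fy=5,interpolation=2)[:,:,::-1]
A=cv2.resize(A,(400,343)) ; C=np.zeros((600,800,3),np.uint8); C[:250,:400]=cv2.resize(B,(400,175))[:,:].repeat(1,0)[:0].sum() if 0 else 0
C[:350]=B[:350]; A=cv2.resize(a['color'][200:300,220:360],(350,250),interpolation=2)[:,:,::-1]; C[350:,:350]=A
cv2.imwrite('pics/c.png',C)
for n,u,v,z in (('500',258,217,68),('100',296,219,42),('200',333,219,52),('50',370,239,35)):
  print(n,ray(b,u,v,z).round())
for n,u,v,z in (('500',244,217,68),('100',286,244,42),('200',331,257,52)): print(n,ray(a,u,v,z).round())
```

```text
500 [ 436. -142.   68.]
100 [ 429. -236.   42.]
200 [ 423. -324.   52.]
50 [ 371. -413.   35.]
500 [ 437. -143.   68.]
100 [ 428. -237.   42.]
200 [ 422. -327.   52.]
```

View pics/c.png

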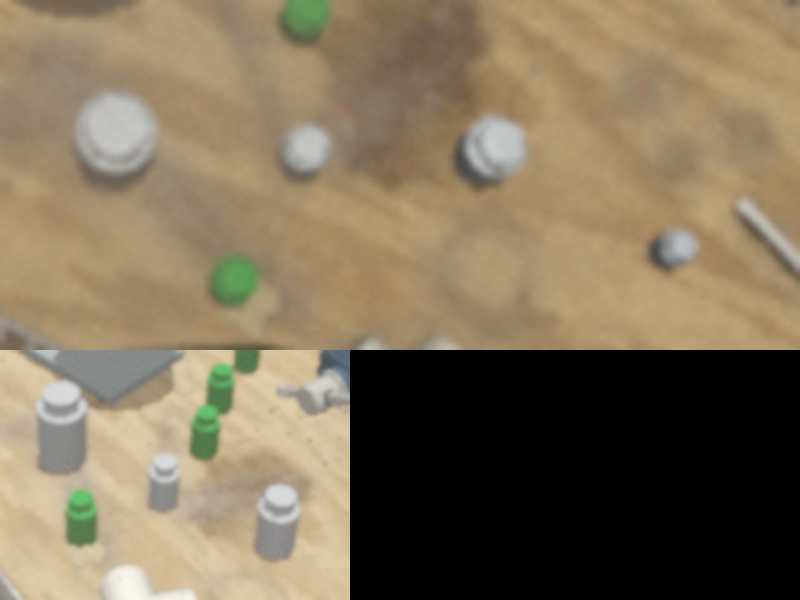

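The crop confirms it. 500 is at the far left, 100 at top (297,219) ≈ (428,-237), 200 at top (335,219) ≈ (422,-327), and the smallest, 50, at (371,238). All the greens are decoys. Now over the 200.

```bash
python3 -m pendant '0.033 -0.0105 0 0;0.033 -0.0105 0 0;0.033 -0.0105 0 0;0.033 -0.0105 0 0;0.033 -0.0105 0 0;0.033 -0.0105 0 0;0.033 -0.0105 0 0;0.033 -0.0105 0 0;0.033 -0.0105 0 0;0.033 -0.0105 0 0' 0.65 30; python3 -m pendant '0 0 0.03 0;0 0 0.03 0;0 0 0.03 0;0 0 0.03 0;0 0 0 0;0 0 0 0'
cat >> h.py <<'E'
def state(tgt=None):
    from scipy.spatial.transform import Rotation as R
    s=ctrl.sense(); q=np.array(s['ee_rot']); r=R.from_quat(np.r_[q[1:],q[0]])
    print('t',s['time_s'],'pos',np.round(s['eef_pos'],1),'F',np.round(s['force'],1),'w',round(s['grip_width'],3),'gf',round(s['grip_force'],1))
    if tgt is not None: print('rows delta mm', np.round(r.inv().apply(np.array(tgt)-s['eef_pos']),1))
E
python3 - <<'E'
from h import *
a=cap('scene'); b=cap('top')
for n in('scene','top'):
  for q in ('weight_200_center','weight_pan_floor','test_cube_center'): print(n,q,[(round(d['p'],2),np.round(d['at'])) for d in models.boxes_of(n,q)])
A=cv2.resize(a['color'][120:300,180:400],(400,327),interpolation=2); B=cv2.resize(b['color'][110:260,140:360],(400,273),interpolation=2)
cv2.imwrite('pics/d.png',np.vstack([A,B])[:,:,::-1])
state([422,-327,11])
E
```

```text
time_s: 1.95
eef_pos: [423.9, -325.6, 231.4]
ee_rot: [0.0, 0.992, 0.124, 0.0]
force: [0.6, -1.1, -0.0]
grip_width: 0.65
grip_force: 0.0
time_s: 2.7
eef_pos: [423.3, -326.7, 112.6]
ee_rot: [0.001, 0.992, 0.124, 0.0]
force: [0.3, -0.2, -0.8]
grip_width: 0.649
grip_force: 0.0
scene weight_200_center [(0.95, array([ 411., -334.,   32.]))]
scene weight_pan_floor [(0.86, array([ 563., -136.,  104.])), (0.65, array([ 420., -241.,   31.]))]
scene test_cube_center [(0.91, array([607.,  48., 112.]))]
top weight_200_center []
top weight_pan_floor [(0.63, array([ 574., -130.,  106.]))]
top test_cube_center [(0.77, array([623.,  59., 130.]))]
t 3.1 pos [ 423.  -326.3  111.6] F [ 0.2 -0.1  1.2] w 0.653 gf 0.0
rows delta mm [ -1.1   0.4 100.6]
```

View pics/d.png

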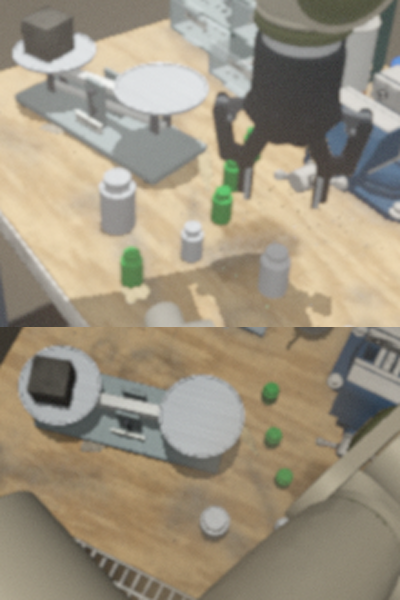

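The open gripper stands above and behind the 200 (crop 274,270), with one finger on either side. The pan is at crop (160,88) in the scene view. Descending and gripping.

```bash
python3 -m pendant '-0.001 0 0.03 0;0 0 0.03 0;0 0 0.025 0;0 0 0.015 0;0 0 0 0;0 0 0 0'; python3 -m pendant '0 0 0 0;0 0 0 0;0 0 0 0;0 0 0 0;0 0 0 0;0 0 0 0' 0 35; python3 -m pendant '0 0 -0.02 0;0 0 -0.04 0;0 0 -0.05 0;0 0 -0.05 0;0 0 -0.03 0;0 0 0 0;0 0 0 0'
python3 - <<'E'
from h import *
a=cap('scene'); b=cap('top')
print(ray(a,268,168.4,105), ray(b,140+202*.55,110+(415-327)*.55,105))
for c in (a,b):
  pass
A=cv2.resize(a['color'][60:300,160:400],(400,400),interpolation=2); cv2.imwrite('pics/e.png',A[:,:,::-1])
state()
E
```

```text
time_s: 3.85
eef_pos: [422.4, -326.9, 12.2]
ee_rot: [0.001, 0.992, 0.124, 0.0]
force: [-0.1, 0.2, 0.5]
grip_width: 0.647
grip_force: 0.0
time_s: 4.6
eef_pos: [422.4, -327.0, 12.3]
ee_rot: [0.001, 0.992, 0.124, 0.0]
force: [-1.2, -0.0, 5.5]
grip_width: 0.337
grip_force: 34.4
time_s: 5.48
eef_pos: [421.5, -326.0, 199.7]
ee_rot: [-0.001, 0.992, 0.124, -0.001]
force: [0.5, 0.1, -2.6]
grip_width: 0.339
grip_force: 35.1
[ 565.65981809 -132.93168281  105.        ] [ 571.17563211 -133.33638363  105.        ]
t 5.575 pos [ 421.5 -326.   199.6] F [ 0.1  0.  -2. ] w 0.338 gf 35.1
```

View pics/e.png

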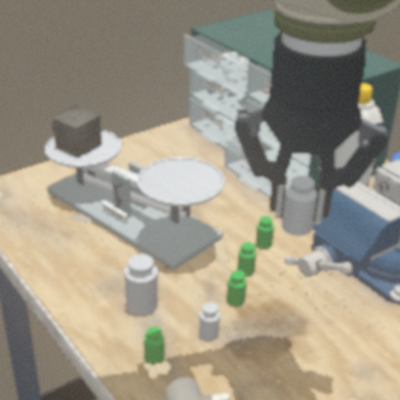

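The 200 hangs upright in the gripper at crop (300,205). The pan centre is about (568,-133). Carrying it over to the pan's far half.

```bash
python3 -m pendant '0.0238 -0.0168 0 0;0.0238 -0.0168 0 0;0.0238 -0.0168 0 0;0.0238 -0.0168 0 0;0.0238 -0.0168 0 0;0.0238 -0.0168 0 0;0.0238 -0.0168 0 0;0.0238 -0.0168 0 0;0.0238 -0.0168 0 0;0 0 0 0'; python3 -m pendant '0 0 0.025 0;0 0 0.025 0;0 0 0.012 0;0 0 0 0;0 0 0 0'
python3 - <<'E'
from h import *
a=cap('scene'); b=cap('top')
A=cv2.resize(a['color'][90:250,160:340],(450,400),interpolation=2); B=cv2.resize(b['color'][110:210,140:320],(450,250),interpolation=2);cv2.imwrite('pics/f.png',np.vstack([A,B[:200]])[:,:,::-1])
state([592,-127,118])
E
```

```text
time_s: 6.82
eef_pos: [592.9, -125.8, 199.7]
ee_rot: [-0.001, 0.992, 0.125, -0.001]
force: [0.7, -0.5, -2.2]
grip_width: 0.342
grip_force: 35.1
time_s: 7.45
eef_pos: [592.9, -127.7, 140.2]
ee_rot: [0.0, 0.992, 0.124, 0.001]
force: [-0.5, -0.0, -2.7]
grip_width: 0.337
grip_force: 35.1
t 7.55 pos [ 592.9 -127.6  140.2] F [ 0.1 -0.3 -1.7] w 0.335 gf 35.1
rows delta mm [-0.7 -0.8 22.2]
```

View pics/f.png

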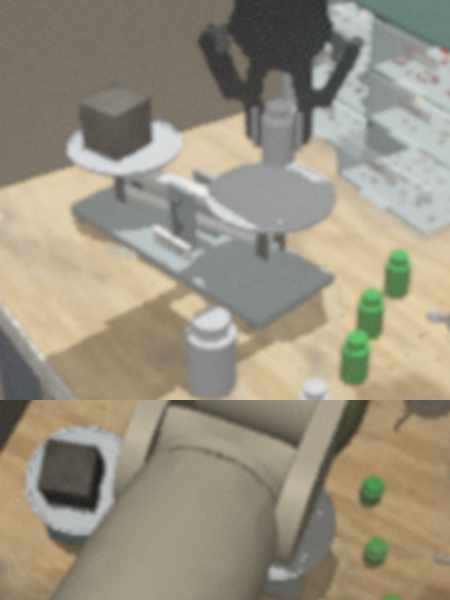

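The 200 is over the far part of the pan (weight at crop 278,140, pan centre at 272,195). Lowering.

```bash
python3 -m pendant '-0.001 0 0.01 0;0 0 0.006 0;0 0 0.004 0;0 0 0.003 0;0 0 0 0;0 0 0 0'; python3 -c "
from h import *
state()"
```

```text
time_s: 8.3
eef_pos: [591.6, -127.6, 116.6]
ee_rot: [0.0, 0.992, 0.124, 0.0]
force: [-1.0, 0.3, -0.3]
grip_width: 0.336
grip_force: 35.3
t 8.3 pos [ 591.6 -127.6  116.6] F [-1.   0.3 -0.3] w 0.336 gf 35.3
```

```bash
python3 -m pendant '0 0 0.001 0;0 0 0 0'; python3 -m pendant '0 0 0 0;0 0 0 0;0 0 0 0;0 0 0 0' 0.6; python3 -m pendant '0 0 -0.02 0;0 0 -0.03 0;0 0 -0.04 0;-0.02 0 -0.02 0;-0.04 0.01 0 0;-0.05 0.01 0 0;-0.05 0.01 0 0;0 0 0 0'
python3 - <<'E'
from h import *
a=cap('scene'); b=cap('top')
A=cv2.resize(a['color'][90:300,150:360],(400,400),interpolation=2); B=cv2.resize(b['color'][110:210,140:320],(400,222),interpolation=2);cv2.imwrite('pics/g.png',np.vstack([A,B[:200]])[:,:,::-1])
state([428,-237,70])
for n in('scene','top'):print([(round(d['p'],2),np.round(d['at'])) for q in ('weight_200_center','weight_100_center') for d in models.boxes_of(n,q) ])
E
```

```text
time_s: 8.55
eef_pos: [591.6, -127.7, 115.4]
ee_rot: [0.0, 0.992, 0.124, 0.0]
force: [-0.9, -1.0, 0.4]
grip_width: 0.336
grip_force: 35.3
time_s: 9.05
eef_pos: [591.6, -127.6, 115.3]
ee_rot: [0.0, 0.992, 0.124, 0.0]
force: [0.5, 0.2, 0.7]
grip_width: 0.598
grip_force: 0.0
time_s: 10.05
eef_pos: [442.0, -196.9, 225.7]
ee_rot: [0.0, 0.993, 0.122, 0.0]
force: [0.2, -0.8, 0.8]
grip_width: 0.597
grip_force: 0.0
t 10.15 pos [ 444.1 -196.1  225.7] F [ 0.1 -0.   0.3] w 0.598 gf 0.0
rows delta mm [-25.7  35.7 155.7]
[(0.78, array([ 578., -133.,  139.])), (0.79, array([ 419., -237.,   27.])), (0.78, array([ 489., -250.,   27.])), (0.77, array([ 357., -197.,   27.])), (0.76, array([ 613., -239.,   22.])), (0.46, array([ 549., -234.,   30.]))]
[(0.65, array([ 583., -133.,  143.]))]
```

View pics/g.png

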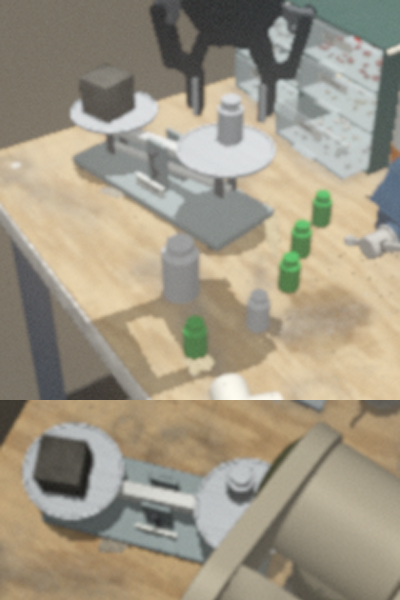

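The 200 stands upright on the pan (crop 230,118). The 100 is the grey one at crop (258,312). Moving over it.

```bash
python3 -m pendant '-0.013 0.018 0 0;-0.0127 0.0177 0 0;0 0 0.04 0;0 0 0.04 0;0 0 0.04 0;0 0 0.025 0;0 0 0 0;0 0 0 0;0 0 0 0'
python3 - <<'E'
from h import *
a=cap('scene')
cv2.imwrite('pics/i.png',cv2.resize(a['color'][190:310,220:360],(700,600),interpolation=2)[:,:,::-1])
state([428,-237,5])
E
```

```text
time_s: 11.48
eef_pos: [428.2, -237.2, 81.4]
ee_rot: [0.001, 0.992, 0.124, 0.001]
force: [0.0, 0.2, 0.7]
grip_width: 0.6
grip_force: 0.0
t 11.525 pos [ 428.1 -237.1   81.3] F [ 0.1  0.2 -0.4] w 0.599 gf 0.0
rows delta mm [-0.1 -0.3 76.3]
```

View pics/i.png

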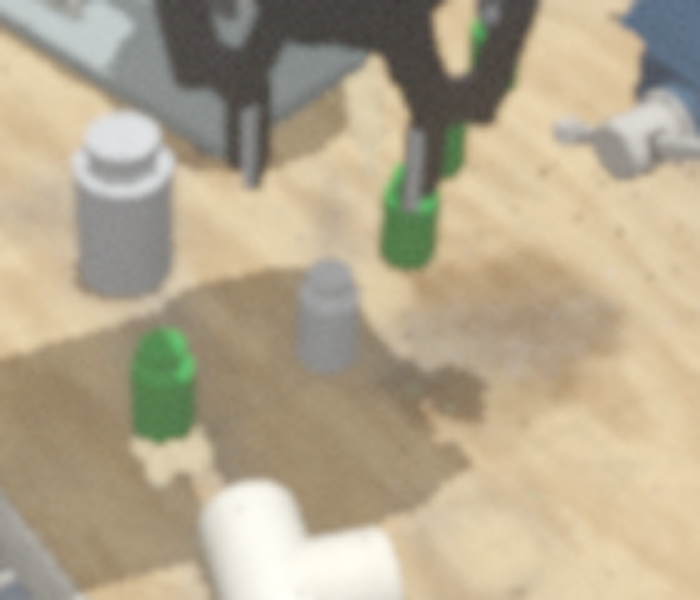

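The grey 100 (crop 330,315) is centred between the fingertips (250 and 415), and the greens are clear of them. Descending and gripping.

```bash
python3 -m pendant '0 0 0.03 0;0 0 0.025 0;0 0 0.015 0;0 0 0.006 0;0 0 0 0;0 0 0 0'; python3 -m pendant '0 0 0 0;0 0 0 0;0 0 0 0;0 0 0 0;0 0 0 0;0 0 0 0' 0 30; python3 -m pendant '0 0 -0.02 0;0 0 -0.04 0;0 0 -0.05 0;0 0 -0.05 0;0 0 -0.04 0;0 0 0 0;0 0 0 0'
python3 -c "
from h import *
state([543,-139,205])"
```

```text
time_s: 12.28
eef_pos: [428.0, -237.2, 5.0]
ee_rot: [0.001, 0.992, 0.124, 0.0]
force: [-0.1, -1.4, 0.3]
grip_width: 0.601
grip_force: 0.0
time_s: 13.02
eef_pos: [427.8, -237.0, 4.8]
ee_rot: [0.0, 0.992, 0.124, 0.0]
force: [-1.2, 0.0, 6.0]
grip_width: 0.262
grip_force: 29.4
time_s: 13.9
eef_pos: [427.2, -236.5, 203.3]
ee_rot: [-0.001, 0.992, 0.124, -0.001]
force: [-0.6, 0.3, -1.3]
grip_width: 0.267
grip_force: 29.7
t 13.9 pos [ 427.2 -236.5  203.3] F [-0.6  0.3 -1.3] w 0.267 gf 29.7
rows delta mm [136.1 -66.1  -1.8]
```

Gripped: 0.265 matches 24 mm. Carrying it to the near half of the pan.

```bash
python3 -m pendant '0.0227 -0.011 0 0;0.0227 -0.011 0 0;0.0227 -0.011 0 0;0.0227 -0.011 0 0;0.0227 -0.011 0 0;0.0227 -0.011 0 0;0 0 0.03 0;0 0 0.03 0;0 0 0.01 0;0 0 0 0'; python3 -m pendant '0 0 0 0'
python3 - <<'E'
from h import *
a=cap('scene')
cv2.imwrite('pics/j.png',cv2.resize(a['color'][90:230,180:340],(640,560),interpolation=2)[:,:,::-1])
state([543,-139,110])
E
```

```text
time_s: 15.15
eef_pos: [543.2, -139.4, 133.7]
ee_rot: [-0.0, 0.992, 0.124, -0.001]
force: [-0.1, 0.2, -0.5]
grip_width: 0.27
grip_force: 29.7
time_s: 15.28
eef_pos: [543.9, -139.7, 135.2]
ee_rot: [0.0, 0.992, 0.124, 0.001]
force: [-0.1, -0.6, -1.0]
grip_width: 0.266
grip_force: 29.7
t 15.325 pos [ 543.9 -139.7  135.3] F [-0.6 -0.7 -1.5] w 0.268 gf 29.7
rows delta mm [-0.7 -0.9 25.3]
```

View pics/j.png

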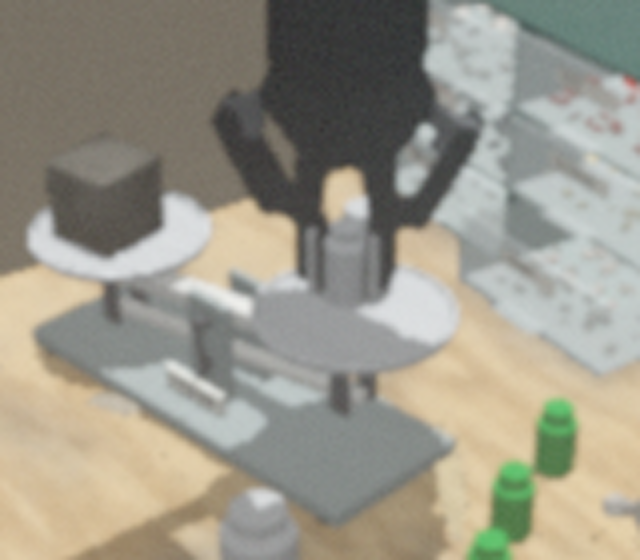

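The 100 hangs over the pan at crop (345,265), in front of the 200, whose knob shows just above it. Lowering it through contact, with the pan yielding, to about level height, then releasing.

```bash
python3 -m pendant '0 0 0.012 0;0 0 0.008 0;0 0 0.005 0;0 0 0.005 0;0 0 0.004 0;0 0 0.003 0;0 0 0.002 0;0 0 0 0;0 0 0 0'; python3 -m pendant '0 0 0 0;0 0 0 0;0 0 0 0;0 0 0 0' 0.5
```

```text
time_s: 16.45
eef_pos: [543.5, -139.5, 95.4]
ee_rot: [0.0, 0.992, 0.124, 0.0]
force: [-0.4, 0.0, -0.6]
grip_width: 0.269
grip_force: 29.8
time_s: 16.95
eef_pos: [543.5, -139.5, 95.3]
ee_rot: [0.0, 0.992, 0.124, 0.0]
force: [-0.3, 0.2, 0.9]
grip_width: 0.5
grip_force: 0.0
```

```bash
python3 -m pendant '0 0 -0.015 0;0 0 -0.03 0;0 0 -0.04 0;0 0 -0.04 0;-0.03 0.01 -0.02 0;-0.05 0.04 0 0;-0.05 0.05 0 0;-0.03 0.05 0 0;0 0.05 0 0;0 0 0 0'; python3 -m pendant '0 0.05 0 0;0 0.05 0 0;0 0 0 0;0 0 0 0;0 0 0 0;0 0 0 0;0 0 0 0;0 0 0 0;0 0 0 0;0 0 0 0'
python3 - <<'E'
from h import *
a=cap('scene'); b=cap('top')
A=cv2.resize(a['color'][90:230,160:320],(457,400),interpolation=2); B=cv2.resize(b['color'][110:200,140:320],(457,228),interpolation=2);cv2.imwrite('pics/k.png',np.vstack([A,B[:200]])[:,:,::-1])
for n in('scene','top'):print([(q,round(d['p'],2),np.round(d['at'])) for q in ('weight_200_center','test_cube_center','weight_pan_floor') for d in models.boxes_of(n,q) ])
state()
E
```

```text
time_s: 18.2
eef_pos: [442.1, -366.8, 240.4]
ee_rot: [0.0, 0.993, 0.122, 0.0]
force: [0.2, 0.6, -0.6]
grip_width: 0.501
grip_force: 0.0
time_s: 19.45
eef_pos: [467.1, -461.3, 240.3]
ee_rot: [-0.0, 0.992, 0.124, -0.0]
force: [-0.0, -0.6, 0.4]
grip_width: 0.499
grip_force: 0.0
[('weight_200_center', 0.83, array([ 583., -135.,  129.])), ('test_cube_center', 0.59, array([606.,  51., 124.])), ('weight_pan_floor', 0.88, array([ 558., -144.,   90.]))]
[('weight_200_center', 0.69, array([ 582., -129.,  131.])), ('test_cube_center', 0.88, array([621.,  56., 147.])), ('weight_pan_floor', 0.97, array([ 570., -132.,   90.]))]
t 19.85 pos [ 467.1 -461.3  240.3] F [ 0.6 -1.2 -0.1] w 0.506 gf 0.0
```

View pics/k.png

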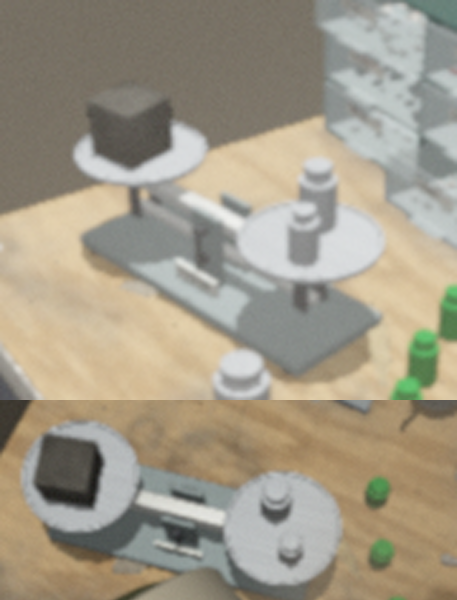

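Both weights stand upright on the pan (crop 318,195 and 303,235) and the cube is still on its own pan. The pan floor is at about 90 mm, so the beam is level, and the robot is clear. Handing in.

```bash
python3 -c "
from rig import ctrl
print(ctrl.finish_job())"
```

```text
the job is handed in; nothing more can be done
None
```

Job handed in: the 200 g and 100 g weights stand upright on the right-hand pan, the pan floor reads about 90 mm (91 mm is level), the cube is still on its own pan, and the arm was clear at about 20 s; the hand-in gave no verdict.

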